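# Fetch the chuck key from under the lathe with a reacher

### The job

The yellow chuck key has fallen into the low gap under the lathe bed: pick up the reacher by its grip, squeeze its trigger to close the jaws on the key where it lies, and bring it out and up in the jaws. Lay it flat inside the blue-rimmed tray without dropping it, then lay the reacher back flat on the open bench, outside the tray and not under the lathe, with its trigger let go. Never handle the key with the gripper itself, and leave the wood offcut and the wax jar where they are.

Things in the scene. Friction and masses are not known exactly. Their poses are not given: they have to be found in the camera images.
- reacher: pick-up reacher lying flat on the bench, 285 mm long, 62 mm wide and 40 mm high at the grip, 0.23 kg. Origin: on its underside below the middle of the grip; +x along the shaft to the jaws, +y to the trigger side, z up. Grip at x -55 to 55 mm, 16 mm thick shaft at y 0, z 20, orange head at x 118 to 140 (56 mm wide, top at 32), grey jaws from there to x = 230, z 6 to 30 mm
- jaw: moving grey jaw of the reacher, 92 mm long, 6 mm thick, on the trigger side. Origin on its upright pivot at x = 138, y = 10 mm of the reacher; its +x runs to its tip. Free, it stands 0.42 rad outward; the trigger swings it in by 0.0233 rad per mm. The other jaw is fixed, straight, inner face at y = -20 mm of the reacher
- trigger (a joint): travel of the trigger bar toward the palm bar (m): 0 free, 0.024 fully in. A spring resists with 8 N at 0 plus 0.3 N per mm. At about 0.018 the jaws are parallel and clamp the 24 mm key: the trigger stalls, and about 0.65 of the squeeze beyond the spring's force presses on the key. A squeeze of 3 to 5 mm carries the reacher with its jaws still open
- bite (a point): where the key's sleeve centre should come between the reacher's jaws: on the reacher at x = 200, y = -5, z = 12 mm, the key's x along the reacher's. With the trigger 4 mm in, the jaws leave 33 mm between them at x = 165 and about 54 mm at the tips
- chuck_key: T-shaped chuck key lying flat under the lathe bed, 0.08 to 0.15 kg, slides easily. Origin: under the middle of its yellow sleeve, 70 mm long (its x), 24 x 24 mm. A steel drive tip, 11 mm square, reaches to x = -50 mm, toward the robot; a steel cross bar 10 mm thick, 86 mm long (its y) sits at x = +42 mm
- lathe: fixed red bench lathe. Origin: on the bench, mid-gap, under the bed's front edge; x away from the robot, y left along the bed. Bed: two ways (x 0 to 34 and 106 to 140 mm), open slot between; underside 82 mm, top 127 mm over the bench. Gap open from y -190 to 190 mm between the feet (front faces x = -5 mm); lathe spans y -250 to 450 mm, tail- and headstock at the ends
- tray: fixed tool tray, black floor 3 mm above the bench, blue rim 8 mm above the bench and 5 mm thick; 210 mm long (its x) by 160 mm (its y) outside. Origin: on the bench at its centre
- offcut: loose wood offcut 70 x 36 x 36 mm under the lathe bed, left of the key. Origin under its centre. Leave it
- wax_jar: loose wax jar, 68 mm in diameter, 75 mm high. Origin under its centre. Leave it
- grip (a point): middle of the reacher's grip, 20 mm above its origin. Black palm bar: x -45 to 45 mm, outer face y = -31, z 0 to 40. Facing it the orange trigger bar: x -39 to 39, outer face y = +31 when free, z 2 to 38. Squeeze the two together along y, from above. As fingers close evenly, the reacher shifts in the hand toward its +y by half the trigger travel
Things that resemble listed ones, but are neither listed nor needed, are in the scene too. Of the things that look like the chuck_key, the middle-sized one is meant.

How it is judged:
By the outcome, as a careful person would: the job done as asked, in the order asked, and still so for the second after the job is handed in, with the robot touching nothing.
It also fails if it takes over 72 s, if anything falls off the work surface, if the arm or the gripper's body presses on something with over 40 N, if the wrist force passes 120 N, or if a joint passes its speed limit or range.

### The arm

A 6-joint arm with a two-finger parallel gripper is mounted at the origin on the work surface. World frame = base frame: x ahead of the robot, y to its left, z up, the work surface at z = 0. Lengths are in mm, angles in rad, forces in N, time in s.
With the tool pointing down it reaches from about 250 to 850 mm from the base axis. Payload 12.5 kg.
Tool frame: the origin (TCP) lies at the very end of the fingers, on their centre line; the grasp point (between the pads) lies 19 mm behind it (hold_point_z is the distance from the TCP to the grasp point, in mm); z points along the fingers, y is the line along which they close (so a half turn about z gives the same grasp; the last joint's range is limited). The gripper opens to 93 mm and grips with 3 to 60 N. Pads are 15 mm wide; open, the fingers measure 128 mm over their backs; the gripper's body (75 mm by 188 mm) begins 65 mm behind the grasp point.
Start: joints at [-1.28, 0.351, 1.652, -0, 1.139, -0.085], TCP at [201.877, -511.596, 218.633] pointing down, gripper open.
Joint ranges: [-2.75, 2.75], [-0.79, 2.1], [0.01, 2.65], [-1.57, 4.71], [0.07, 3.14], [-2.87, 2.87]. Speed limits (rad/s): [2.22, 2.22, 2.79, 3.14, 3.14, 3.14].

### API

Orientations are given as [roll, pitch, yaw] about the fixed x, y, z axes, in that order (R = Rz(yaw) Ry(pitch) Rx(roll)).
In Python, from bench import * gives the robot as it stands.
- The arm moves only by the shell command python3 -m jog 'ROWS' [OPENING] [FORCE]. ROWS is a JSON object of lists of equal length, an entry for each row: "xyz": the shift along the tool's x, y, z in m, a list of three; "dr": the turn, a rotation vector about the tool's x, y, z in degrees, a list of three. In form: {"xyz": [[tx, ty, tz], ...], "dr": [[wx, wy, wz], ...]}. A call has exactly 10 rows; each row is the pose to reach, as a shift and turn from the pose commanded when the call began, along the tool's axes at that moment; what a row does not reach only later rows make up. A row lasts 1/12 s, in which the tool goes at most 41.7 mm and 7.16 degrees, less where a joint would pass 70% of its speed; a pose out of reach is approached as far as the arm can. A call with a gripper value outside its range is refused whole. OPENING is the finger opening in m, from 0 to 0.093, set as the call begins (- or left out, the last holds). The fingers move at their own pace and stop on an object; FORCE is the grip in N (left out, the last holds). Time passes only in rows, so rows that repeat a pose let the fingers close, or fill a call up. It gives the time, the measured TCP pose, the force, the opening and the grip force at its end, in the units of the state.
- observe(): the state, without advancing time (a new reading comes with each control period).
- grab_frame(name): name is "side" or "top"; returns the picture (384x512x3 uint8, red, green, blue); there is no depth.
- get_calibration(name): a dict with "K" (3x3 intrinsics, pixels), "k1" (the pictures are not rectified: a ray, as slopes to the right and down, at radius r is drawn at 1 + k1 r^2 times it, then the intrinsics apply), "pose" (4x4, takes a point from camera to world coordinates). Camera axes: x right, y down, z forward; pixel columns grow to the right and rows downward; lengths in mm; the calibration is good to about 2 mm. A picture is of the moment at which its call begins. get_calibration takes no time and is no camera call.
- job_done(): hands the job in; it is judged then, once.
The state is a dict: "time_s": time; "joints": joint angles; "qd": joint speeds; "joint_efforts": joint torques, N m; "position": TCP position; "tcp_rot": TCP orientation; "force": force on the tool from outside, world axes, zero at the start; "ft_torque": the same for the moment, N m; "grip_width": finger opening in mm; "gripper_force": force on a finger pad.
Only numpy, scipy, OpenCV 4.12 (cv2) and the standard library are available. Lean on these libraries where they do the work, as an engineer would, in place of code of your own. Each camera call takes 0.05 s, during which the arm holds its last target. There are 200 camera calls.

## Working session

There is one attempt and no reset: what is moved stays moved. The work goes in short steps, Python scripts to look and compute and a shell command to move; the robot and the scene stay as the last step left them, time stands still between calls to the robot, and variables do not carry over. Pictures are saved under pics/ and viewed, at most 10 in all, crops included, and the job is handed in when it is done.

```bash
mkdir -p pics; ls; python3 - <<'E'
from bench import *
import cv2,numpy as np
for n in("top","side"):
    im=grab_frame(n); cv2.imwrite(f"pics/{n}0.png",cv2.resize(im[:,:,::-1],(800,600),interpolation=cv2.INTER_CUBIC)); np.save(f"pics/{n}0.npy",im)
    c=get_calibration(n); print(n,c)
print(observe())
E
```

```text
pics
top {'K': array([[465.06674556,   0.        , 250.80884018],
       [  0.        , 465.06674556, 193.94545965],
       [  0.        ,   0.        ,   1.        ]]), 'k1': -0.1505525398484684, 'pose': array([[-7.28075847e-04, -9.89144716e-01,  1.46942845e-01,
         4.15434731e+02],
       [-9.99994531e-01,  2.46122584e-04, -3.29802388e-03,
         6.91735655e+01],
       [ 3.22605694e-03, -1.46944443e-01, -9.89139486e-01,
         1.47759364e+03],
       [ 0.00000000e+00,  0.00000000e+00,  0.00000000e+00,
         1.00000000e+00]])}
side {'K': array([[352.40925801,   0.        , 258.8763317 ],
       [  0.        , 352.40925801, 192.80404724],
       [  0.        ,   0.        ,   1.        ]]), 'k1': -0.03853910744706901, 'pose': array([[ 9.63707574e-01, -1.49219683e-01,  2.21362140e-01,
         3.36511919e+02],
       [-2.66599255e-01, -5.81044832e-01,  7.68967971e-01,
        -9.54342872e+02],
       [ 1.38761709e-02, -8.00075240e-01, -5.99739162e-01,
         8.46771342e+02],
       [ 0.00000000e+00,  0.00000000e+00,  0.00000000e+00,
         1.00000000e+00]])}
{'time_s': 0.1, 'joints': array([-1.27959145e+00,  3.51167233e-01,  1.65234880e+00, -2.61917517e-05,
        1.13915335e+00, -8.46308014e-02]), 'qd': array([ 3.59407174e-04, -2.39834755e-03, -2.05375276e-03, -1.29540031e-03,
       -3.21587036e-05, -2.52674703e-03]), 'joint_efforts': array([ 8.08205914e-04, -4.98027027e+01, -2.85703236e+01,  7.00204214e-02,
        2.39498162e-02, -6.72053534e-05]), 'position': array([ 201.78700066, -511.30174101,  218.16785396]), 'tcp_rot': array([-3.14051777e+00, -6.73229658e-05,  3.75846615e-01]), 'force': array([-0.11059122,  0.07598159, -0.56206743]), 'ft_torque': array([ 0.05026736, -0.01530566, -0.05755498]), 'gripper_force': 0.0, 'grip_width': 92.80003700519033}
```

View pics/top0.png

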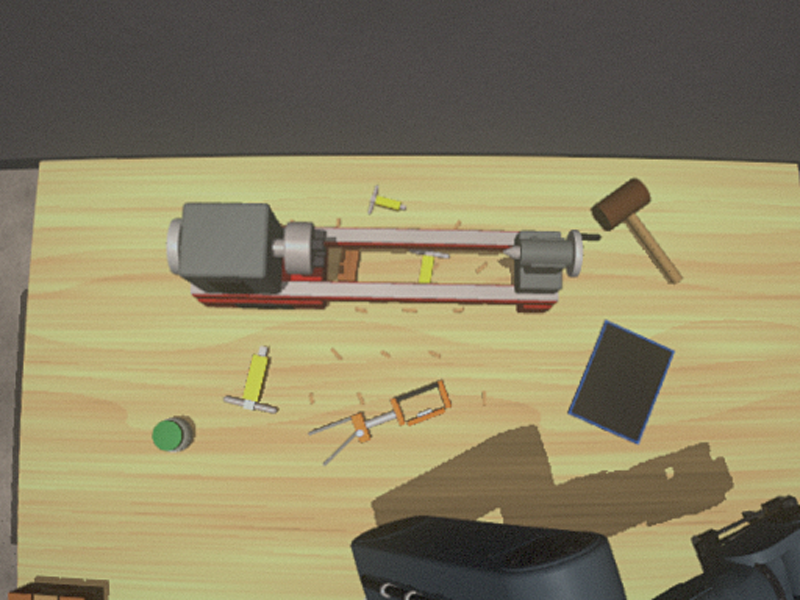

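View pics/side0.png

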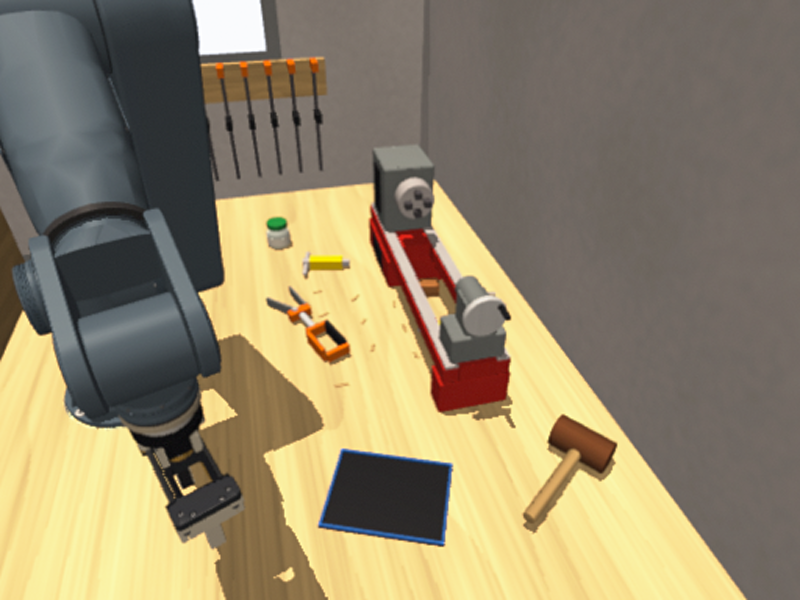

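The look-alikes in the top view (800x600) are the small key at (388,203) behind the lathe, the middle one at (428,268) in the slot under the bed, and the big one at (256,378) in front. The middle-sized one under the bed, with its tip toward the robot, fits the description. I'll confirm it in a crop.

```bash
cat > h.py <<'E'
from bench import *
import numpy as np, cv2
def ray(n,u,v):
    c=get_calibration(n);K=c["K"];d=np.array([(u-K[0,2])/K[0,0],(v-K[1,2])/K[1,1]]);s=d.copy()
    for _ in range(20): s=d/(1+c["k1"]*(s@s))
    return c["pose"][:3,3],c["pose"][:3,:3]@np.r_[s,1]
def at(n,u,v,z):
    o,r=ray(n,u,v); return (o+r*(z-o[2])/r[2])[:2].round(1)
def proj(n,P):
    c=get_calibration(n);p=np.linalg.inv(c["pose"])@np.r_[P,1];s=p[:2]/p[2];s=s*(1+c["k1"]*(s@s))
    return (c["K"]@np.r_[s,1])[:2]
E
python3 - <<'E'
from h import *
im=np.load("pics/top0.npy")[:,:,::-1]
a=cv2.resize(im[145:205,190:360],None,fx=4.7,fy=4.7,interpolation=cv2.INTER_CUBIC)
b=cv2.resize(im[205:305,190:320],None,fx=3,fy=3,interpolation=cv2.INTER_CUBIC)
c=np.zeros((600,800,3),np.uint8);c[:282,:799]=a;c[290:590,:390]=b
b=cv2.resize(im[195:295,355:440],None,fx=3,fy=3,interpolation=cv2.INTER_CUBIC);c[290:590,400:655]=b
cv2.imwrite("pics/c1.png",c)
E
```

```text
(no output)
```

View pics/c1.png

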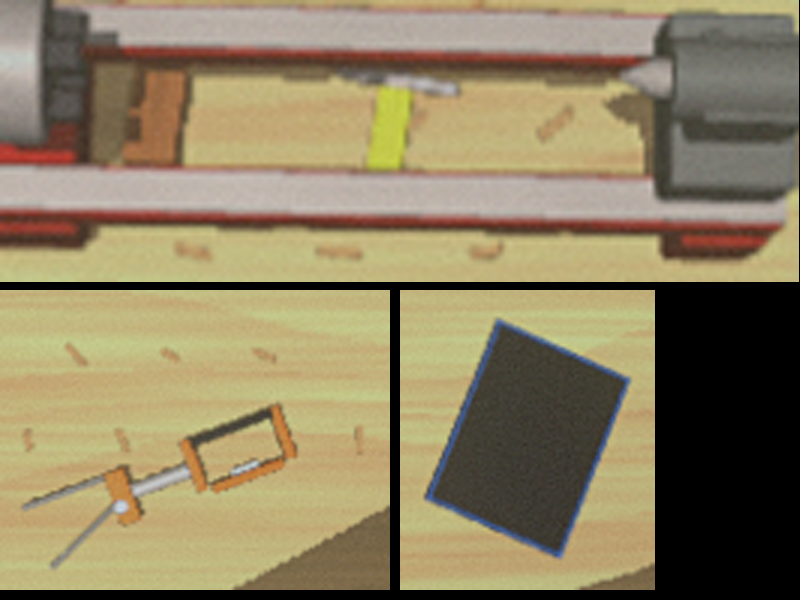

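The crop confirms it: the middle yellow key's sleeve runs (396,89) to (385,168), with its cross bar from (342,73) to (459,90). The reacher's fixed jaw is at (22,508), its trigger side faces the robot, and the tray is clear.

```bash
python3 - <<'E'
from h import *
A=lambda x,y,z: at("top",190+(x+.5)/4.7-.5,145+(y+.5)/4.7-.5,z)
B=lambda x,y,z: at("top",190+(x+.5)/3-.5,205+(y-290+.5)/3-.5,z)
C=lambda x,y,z: at("top",355+(x-400+.5)/3-.5,195+(y-290+.5)/3-.5,z)
print("key far end",A(395.5,89,24),"near vis",A(385.5,168,24),"bar ends",A(342,73,17),A(459,90,17))
print("lathe front edge",A(0,203,127),A(660,222,127),"rear way front",A(90,47,127),A(640,60,127),"slot front(front way rear edge)",A(100,165,127),A(655,177,127))
print("feet",A(85,245,0),A(665,258,0))
print("offcut right edge",A(187,70,36),A(178,165,36))
print("head",B(124,495,32),"grip corners",B(181,440,40),B(204,490,40),B(278,405,40),B(296,456,40),"fix tip",B(22,508,30),"palm",B(192,440,40),B(272,411,40),"pivot",B(120,507,32))
print("tray",[C(*p,8) for p in((498,320),(629,380),(560,557),(427,497))])
print("jar",at("top",168*.64,434*.64,75))
import numpy as np
E
```

```text
key far end [729.5  -9.1] near vis [675.   -1.8] bar ends [742.2  27.1] [730.4 -52.9]
lathe front edge [634.4 245.1] [ 622.3 -169.3] rear way front [734.6 189.9] [ 726.5 -159.3] slot front(front way rear edge) [658.6 182.5] [ 651.  -166.8]
feet [625.9 202.8] [ 616.8 -194.5]
offcut right edge [740.1 132.2] [674.9 137.8]
head [384.1 125.5] grip corners [440.3  67. ] [389.4  43.6] [476.  -32.8] [423.7 -50.8] fix tip [370.5 230.5] palm [440.3  55.7] [469.8 -26.5] pivot [371.9 129.6]
tray [array([ 598.6, -376.7]), array([ 532.8, -520.6]), array([ 344.9, -435.9]), array([ 410.5, -292.9])]
jar [367.6 498.2]
```

```bash
cat >> h.py <<'E'
def delta(x,y,z,yaw):
    from scipy.spatial.transform import Rotation as R
    s=observe(); T=R.from_euler("xyz",s["tcp_rot"]); G=R.from_euler("xyz",[np.pi,0,yaw])
    print("at",s["position"].round(1),s["tcp_rot"].round(3),"t",round(s["time_s"],2),"w",round(s["grip_width"],1),"F",round(s["gripper_force"],1),s["force"].round(1),"j",s["joints"].round(2))
    print("xyz m",(T.inv().apply(np.array([x,y,z])-s["position"])/1000).round(4),"dr",np.degrees((T.inv()*G).as_rotvec()).round(2))
E
python3 -m jog '{"xyz":[[0.4,-0.417,0.088],[0.4,-0.417,0.088],[0.4,-0.417,0.088],[0.4,-0.417,0.088],[0.4,-0.417,0.088],[0.4,-0.417,0.088],[0.4,-0.417,0.088],[0.4,-0.417,0.088],[0.4,-0.417,0.088],[0.4,-0.417,0.088]],"dr":[[0,0,-90],[0,0,-90],[0,0,-90],[0,0,-90],[0,0,-90],[0,0,-90],[0,0,-90],[0,0,-90],[0,0,-90],[0,0,-90]]}' 0.093 20
python3 -c "
from h import *
delta(425,25,130,1.95)"
```

```text
time_s: 0.93
position: [358.2, -128.5, 155.7]
tcp_rot: [3.141, 0.0, 1.632]
force: [0.7, -0.2, 0.3]
grip_width: 92.9
gripper_force: 0.0
at [ 358.2 -128.5  155.7] [3.141 0.    1.632] t 0.93 w 92.9 F 0.0 [ 0.7 -0.2  0.3] j [-0.47  0.13  2.12  0.    0.89 -0.53]
xyz m [0.1492 0.076  0.0257] dr [ 1.000e-02  1.000e-02 -1.824e+01]
```

```bash
python3 -m jog '{"xyz":[[0.149,0.076,0.026],[0.149,0.076,0.026],[0.149,0.076,0.026],[0.149,0.076,0.026],[0.149,0.076,0.026],[0.149,0.076,0.026],[0.149,0.076,0.026],[0.149,0.076,0.026],[0.149,0.076,0.026],[0.149,0.076,0.026]],"dr":[[0,0,-18.2],[0,0,-18.2],[0,0,-18.2],[0,0,-18.2],[0,0,-18.2],[0,0,-18.2],[0,0,-18.2],[0,0,-18.2],[0,0,-18.2],[0,0,-18.2]]}'
python3 - <<'E'
from h import *
delta(425,25,5,1.95)
ims=[cv2.resize(grab_frame(n)[v:v+130,u:u+173,::-1],(500,375)[0:2] if 0 else (399,300)) for n,u,v in(("top",190,190),("side",130,130))]
cv2.imwrite("pics/d.png",np.hstack(ims))
E
```

```text
time_s: 1.77
position: [425.6, 21.5, 130.1]
tcp_rot: [3.141, 0.0, 1.941]
force: [0.6, -0.4, 0.1]
grip_width: 92.8
gripper_force: 0.0
at [425.6  21.5 130.1] [3.141 0.    1.941] t 1.77 w 92.8 F 0.0 [ 0.6 -0.4  0.1] j [-0.06  0.26  2.04 -0.    0.84 -0.43]
xyz m [0.0035 0.0007 0.1251] dr [ 0.02  0.01 -0.49]
```

View pics/d.png

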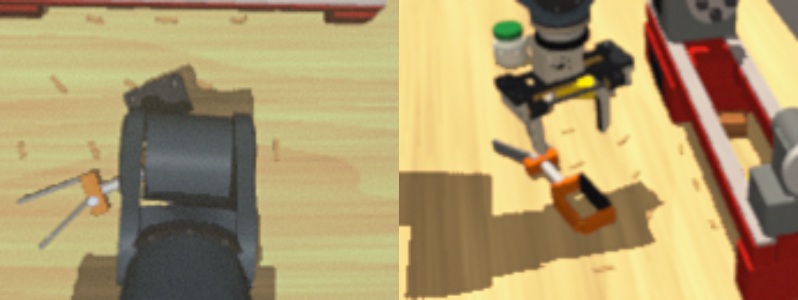

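The side view (right half) shows the open fingers straddling the reacher's grip, at (565,190). The top view shows the same line-up. Descending.

```bash
python3 -m jog '{"xyz":[[0.002,0.001,0.02],[0.003,0.001,0.04],[0.003,0.001,0.06],[0.003,0.001,0.08],[0.003,0.001,0.095],[0.003,0.001,0.107],[0.003,0.001,0.115],[0.003,0.001,0.12],[0.003,0.001,0.123],[0.003,0.001,0.125]],"dr":[[0,0,-0.5],[0,0,-0.5],[0,0,-0.5],[0,0,-0.5],[0,0,-0.5],[0,0,-0.5],[0,0,-0.5],[0,0,-0.5],[0,0,-0.5],[0,0,-0.5]]}'
python3 -m jog '{"xyz":[[0,0,0],[0,0,0],[0,0,0],[0,0,0],[0,0,0],[0,0,0],[0,0,0],[0,0,0],[0,0,0],[0,0,0]],"dr":[[0,0,0],[0,0,0],[0,0,0],[0,0,0],[0,0,0],[0,0,0],[0,0,0],[0,0,0],[0,0,0],[0,0,0]]}' 0.058 20
python3 -c "
from h import *
delta(425,25,5,1.95)"
```

```text
time_s: 2.7
position: [425.8, 25.6, 5.0]
tcp_rot: [3.141, 0.0, 1.952]
force: [-0.3, -0.7, 0.2]
grip_width: 92.9
gripper_force: 0.0
time_s: 3.53
position: [426.0, 25.7, 5.1]
tcp_rot: [3.141, 0.0, 1.952]
force: [2.0, 1.2, 3.6]
grip_width: 58.3
gripper_force: 11.1
at [426.   25.7   5.1] [3.141 0.    1.952] t 3.53 w 58.3 F 11.1 [2.  1.2 3.6] j [-0.05  0.52  2.1   0.    0.52 -0.43]
xyz m [-0.0003 -0.0012  0.0001] dr [0.05 0.02 0.12]
```

```bash
python3 -m jog '{"xyz":[[0,0,-0.001],[0,0,-0.003],[0,0,-0.006],[0,0,-0.01],[0,0,-0.014],[0,0,-0.018],[0,0,-0.022],[0,0,-0.025],[0,0,-0.025],[0,0,-0.025]],"dr":[[0,0,0],[0,0,0],[0,0,0],[0,0,0],[0,0,0],[0,0,0],[0,0,0],[0,0,0],[0,0,0],[0,0,0]]}'
python3 - <<'E'
from h import *
delta(394,42,30,-0.14)
ims=[cv2.resize(grab_frame(n)[v:v+130,u:u+173,::-1],(399,300)) for n,u,v in(("top",190,190),("side",130,130))]
cv2.imwrite("pics/e.png",np.hstack(ims))
E
```

```text
time_s: 4.37
position: [425.7, 25.7, 30.1]
tcp_rot: [3.141, 0.0, 1.952]
force: [-0.0, 0.9, -2.9]
grip_width: 58.3
gripper_force: 9.5
at [425.7  25.7  30.1] [3.141 0.    1.952] t 4.37 w 58.3 F 9.5 [-0.   0.9 -2.9] j [-0.05  0.46  2.1  -0.    0.58 -0.43]
xyz m [ 0.0269 -0.0233  0.0001] dr [ 3.0000e-02 -2.0000e-02  1.1988e+02]
```

View pics/e.png

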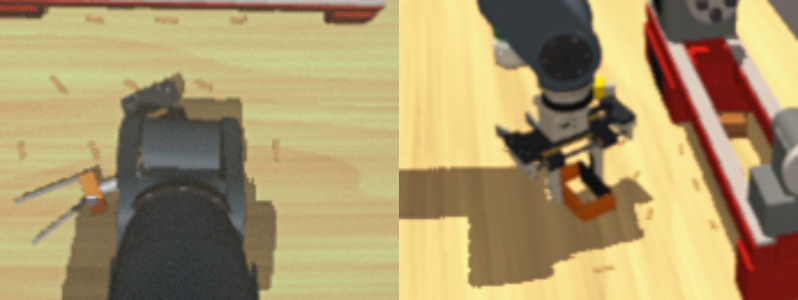

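The picture shows the reacher lifted with the hand: head at (92,190), jaws clear and level. Turning it toward the gap, in three calls.

```bash
python3 -m jog '{"xyz":[[0.003,-0.002,0],[0.006,-0.005,0],[0.009,-0.008,0],[0.012,-0.011,0],[0.015,-0.013,0],[0.018,-0.016,0],[0.021,-0.018,0],[0.024,-0.02,0],[0.026,-0.022,0],[0.027,-0.023,0]],"dr":[[0,0,1],[0,0,4],[0,0,8],[0,0,13],[0,0,18],[0,0,23],[0,0,28],[0,0,33],[0,0,38],[0,0,43]]}'
python3 -m jog '{"xyz":[[0,0,0],[0,0,0],[0,0,0],[0,0,0],[0,0,0],[0,0,0],[0,0,0],[0,0,0],[0,0,0],[0,0,0]],"dr":[[0,0,5],[0,0,10],[0,0,15],[0,0,20],[0,0,25],[0,0,30],[0,0,35],[0,0,40],[0,0,45],[0,0,50]]}'
python3 -m jog '{"xyz":[[0,0,0],[0,0,0],[0,0,0],[0,0,0],[0,0,0],[0,0,0],[0,0,0],[0,0,0],[0,0,0],[0,0,0]],"dr":[[0,0,5],[0,0,10],[0,0,15],[0,0,19],[0,0,22],[0,0,24.5],[0,0,26],[0,0,26.9],[0,0,26.9],[0,0,26.9]]}'
python3 - <<'E'
from h import *
delta(394,42,30,-0.14)
im=grab_frame("top"); np.save("pics/f.npy",im)
cv2.imwrite("pics/f.png",cv2.resize(im[140:260,190:350,::-1],(800,600),interpolation=cv2.INTER_CUBIC))
E
```

```text
time_s: 5.3
position: [393.5, 42.5, 29.7]
tcp_rot: [-3.141, 0.0, 1.197]
force: [-0.0, 0.1, -2.6]
grip_width: 58.2
gripper_force: 9.5
time_s: 6.13
position: [393.8, 42.3, 29.8]
tcp_rot: [-3.141, 0.0, 0.324]
force: [-0.1, -0.4, -2.8]
grip_width: 58.3
gripper_force: 9.5
time_s: 6.97
position: [394.0, 42.3, 29.8]
tcp_rot: [3.142, 0.0, -0.14]
force: [0.7, -0.6, -2.4]
grip_width: 58.4
gripper_force: 9.5
at [394.   42.3  29.8] [ 3.142  0.    -0.14 ] t 6.97 w 58.4 F 9.5 [ 0.7 -0.6 -2.4] j [-0.01  0.43  2.17  0.    0.55  1.7 ]
xyz m [ 0.0001  0.0002 -0.0002] dr [0.   0.02 0.  ]
```

View pics/f.png

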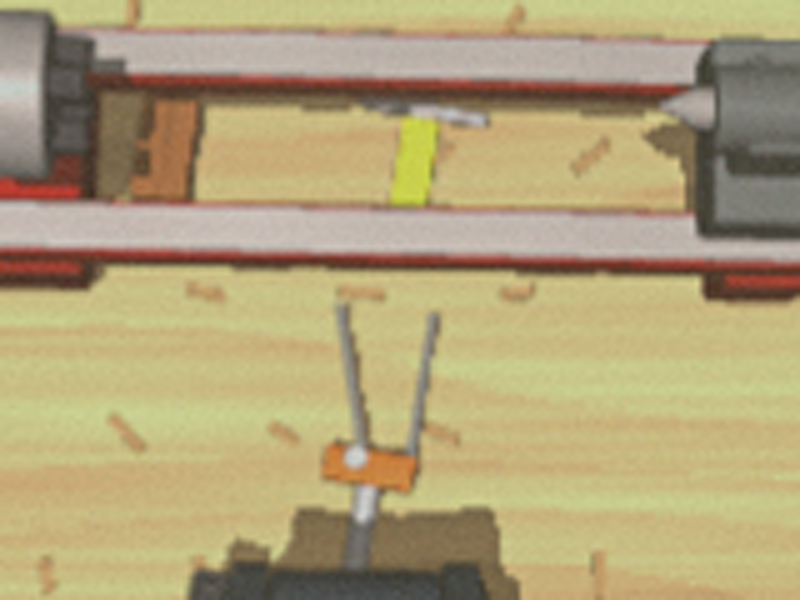

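The jaws point at the gap, with the fixed-jaw tip at (435,315), moving-jaw tip at (342,306) and head at (369,468). The key is unmoved, its sleeve (418,118) to (411,205). I'll work out the reacher's pose in the hand.

```bash
python3 - <<'E'
from h import *
A=lambda x,y,z: at("top",190+(x+.5)/5-.5,140+(y+.5)/5-.5,z)
ft=A(435,315,55);hd=A(369,468,57);mt=A(342,306,55);piv=A(356,457,57)
print("tip",ft,"head",hd,"mtip",mt,"piv",piv, "jaw base",A(413,450,55))
print("key",A(419,118,24),A(411,205,24),"bar",A(366,103,17),A(488,122,17))
yaw=-.14;R=np.array([[np.cos(yaw),-np.sin(yaw)],[np.sin(yaw),np.cos(yaw)]])
o=np.array([394,42.3])+R@[-20,2]
for p in([230,-23],[129,0],[138,10]): print(p,(o+R@p).round(1))
for p in (ft,hd,piv): print(R.T@(p-np.array([394,42.3])))
im=grab_frame("side");np.save("pics/g.npy",im)
u,v=proj("side",[520,20,40]);u0=int(u)-70;v0=int(v)-50;print(u0,v0)
cv2.imwrite("pics/g.png",cv2.resize(im[v0:v0+105,u0:u0+140,::-1],(800,600),interpolation=cv2.INTER_CUBIC))
for p in([230,-23],[138,-23],[129,-28]):
  q=o+R@p
  for z in(31,55): print(p,z,((proj("side",[*q,z])-[u0,v0])*5.714).round())
E
```

```text
tip [599.7 -15.1] head [505.3  26.1] mtip [605.4  42.3] piv [512.  34.] jaw base [516.4  -1. ]
key [730.7  -7.9] [674.2  -2.4] bar [742.   25.7] [729.6 -52.6]
[230, -23] [599.   -7.8]
[129, 0] [502.2  29.1]
[138, 10] [512.5  37.7]
[211.6972052 -28.1343795]
[112.47163884  -0.51035048]
[118.0036954    8.24729476]
162 157
[230, -23] 31 [537. 305.]
[230, -23] 55 [537. 275.]
[138, -23] 31 [391. 315.]
[138, -23] 55 [390. 286.]
[129, -28] 31 [378. 322.]
[129, -28] 55 [376. 292.]
```

View pics/g.png

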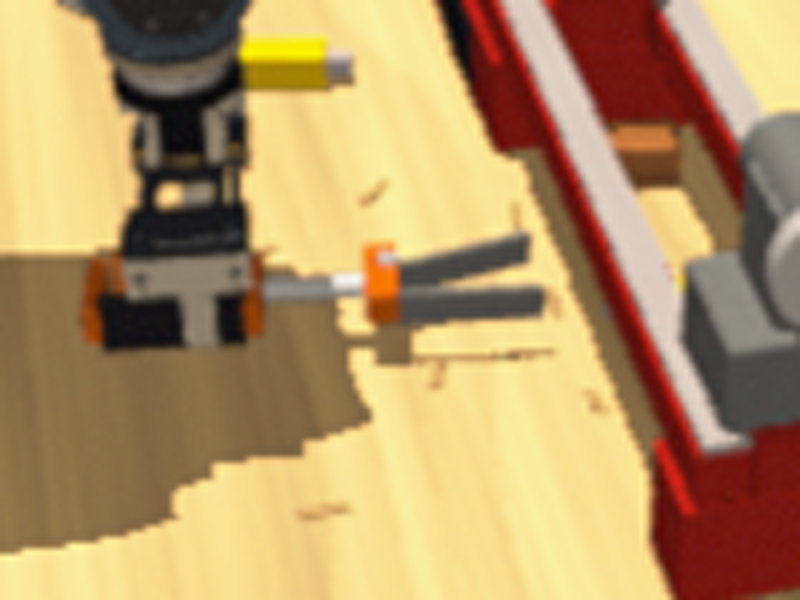

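The side view shows the jaws level: the fixed jaw runs (400,300) to (543,288), as predicted for no tilt. The reacher sits about 0.025 rad clockwise in the hand, and I'm correcting for that. The bite needs about 122 mm forward.

```bash
python3 -m jog '{"xyz":[[0,0,0.002],[0,0,0.005],[0.001,0,0.009],[0.003,0,0.013],[0.006,0,0.017],[0.009,0,0.02],[0.012,0,0.022],[0.015,0,0.023],[0.018,0,0.023],[0.02,0,0.023]],"dr":[[0,0,-0.2],[0,0,-0.4],[0,0,-0.6],[0,0,-0.8],[0,0,-1],[0,0,-1.2],[0,0,-1.4],[0,0,-1.4],[0,0,-1.4],[0,0,-1.4]]}'
python3 -m jog '{"xyz":[[0.008,0,0],[0.017,0,0],[0.027,0.001,0],[0.037,0.001,0],[0.047,0.001,0],[0.057,0.002,0],[0.065,0.002,0],[0.071,0.003,0],[0.075,0.003,0],[0.077,0.003,0]],"dr":[[0,0,0],[0,0,0],[0,0,0],[0,0,0],[0,0,0],[0,0,0],[0,0,0],[0,0,0],[0,0,0],[0,0,0]]}'
python3 - <<'E'
from h import *
delta(515.2,24,7,-.115)
im=grab_frame("top"); np.save("pics/f2.npy",im)
cv2.imwrite("pics/f2.png",cv2.resize(im[140:260,190:350,::-1],(800,600),interpolation=cv2.INTER_CUBIC))
E
```

```text
time_s: 7.9
position: [414.5, 39.3, 6.9]
tcp_rot: [-3.142, -0.0, -0.116]
force: [0.4, 0.2, -2.1]
grip_width: 58.3
gripper_force: 9.5
time_s: 8.73
position: [490.5, 27.4, 6.8]
tcp_rot: [-3.142, 0.0, -0.116]
force: [0.3, -0.2, -2.2]
grip_width: 58.1
gripper_force: 9.5
at [490.5  27.4   6.8] [-3.142  0.    -0.116] t 8.73 w 58.1 F 9.5 [ 0.3 -0.2 -2.2] j [-0.04  0.58  1.94  0.    0.62  1.65]
xyz m [ 0.0249  0.0005 -0.0002] dr [-0.    0.   -0.07]
```

View pics/f2.png

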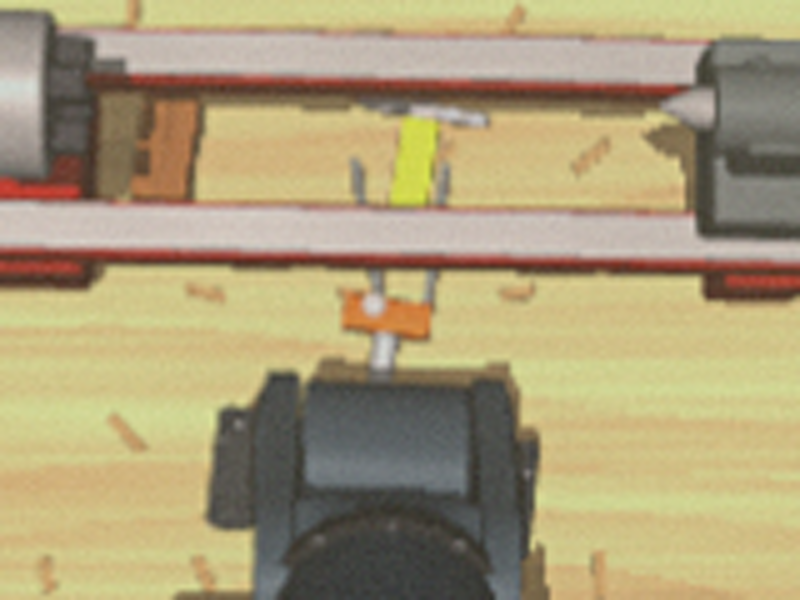

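The jaws straddle the sleeve: the fixed tip at (443,163) is just right of the sleeve edge at 435, and the moving tip is at (357,160). The jaws run parallel to the key, so 25 mm more.

```bash
python3 -m jog '{"xyz":[[0.003,0,0],[0.007,0,0],[0.011,0,0],[0.015,0,0],[0.018,0,0],[0.021,0,0],[0.023,0,0],[0.0245,0,0],[0.025,0,0],[0.025,0,0]],"dr":[[0,0,0],[0,0,0],[0,0,0],[0,0,0],[0,0,0],[0,0,0],[0,0,0],[0,0,0],[0,0,0],[0,0,0]]}'
python3 -m jog '{"xyz":[[0,0,0],[0,0.001,0],[0,0.001,0],[0,0.002,0],[0,0.003,0],[0,0.003,0],[0,0.003,0],[0,0.003,0],[0,0.003,0],[0,0.003,0]],"dr":[[0,0,0],[0,0,0],[0,0,0],[0,0,0],[0,0,0],[0,0,0],[0,0,0],[0,0,0],[0,0,0],[0,0,0]]}' 0.052 30
python3 -m jog '{"xyz":[[0,0,0],[0,0.001,0],[0,0.001,0],[0,0.002,0],[0,0.002,0],[0,0.003,0],[0,0.003,0],[0,0.003,0],[0,0.003,0],[0,0.003,0]],"dr":[[0,0,0],[0,0,0],[0,0,0],[0,0,0],[0,0,0],[0,0,0],[0,0,0],[0,0,0],[0,0,0],[0,0,0]]}' 0.046 30
python3 -m jog '{"xyz":[[0,0,0],[0,0,0],[0,0,0],[0,0,0],[0,0,0],[0,0,0],[0,0,0],[0,0,0],[0,0,0],[0,0,0]],"dr":[[0,0,0],[0,0,0],[0,0,0],[0,0,0],[0,0,0],[0,0,0],[0,0,0],[0,0,0],[0,0,0],[0,0,0]]}' 0.036 45
python3 - <<'E'
from h import *
delta(515.2,24,7,-.115)
im=grab_frame("top"); np.save("pics/f3.npy",im)
cv2.imwrite("pics/f3.png",cv2.resize(im[140:260,190:350,::-1],(800,600),interpolation=cv2.INTER_CUBIC))
E
```

```text
time_s: 9.62
position: [515.0, 24.6, 6.9]
tcp_rot: [-3.142, 0.0, -0.116]
force: [-0.3, -0.5, -2.4]
grip_width: 58.5
gripper_force: 9.5
time_s: 10.45
position: [514.6, 21.6, 6.9]
tcp_rot: [3.142, 0.0, -0.116]
force: [1.1, 1.0, -2.5]
grip_width: 52.8
gripper_force: 11.3
time_s: 11.28
position: [514.2, 18.7, 6.9]
tcp_rot: [-3.142, 0.0, -0.116]
force: [0.5, 0.2, -1.7]
grip_width: 46.5
gripper_force: 13.0
time_s: 12.12
position: [514.2, 18.6, 6.9]
tcp_rot: [-3.142, 0.0, -0.116]
force: [0.6, -0.1, -4.1]
grip_width: 42.8
gripper_force: 44.5
at [514.2  18.6   6.9] [-3.142  0.    -0.116] t 12.12 w 42.8 F 44.5 [ 0.6 -0.1 -4.1] j [-0.05  0.61  1.88  0.    0.65  1.63]
xyz m [ 0.0004 -0.0054 -0.0001] dr [-0.    0.   -0.06]
```

View pics/f3.png

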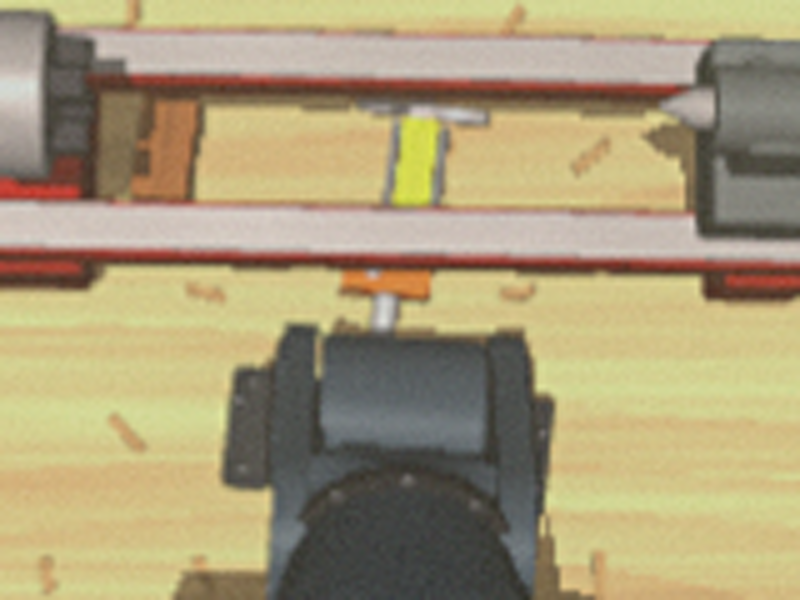

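The picture shows the sleeve clamped between both jaws at (395,160) and (441,160), with the tips short of the cross bar. The trigger stalled at 44 N. Lifting a little, then drawing it out.

```bash
python3 -m jog '{"xyz":[[0,0,0],[0,0,0],[0,0,-0.001],[0,0,-0.002],[0,0,-0.004],[0,0,-0.006],[0,0,-0.009],[0,0,-0.012],[0,0,-0.014],[0,0,-0.015]],"dr":[[0,0,0],[0,0,0],[0,0,0],[0,0,0],[0,0,0],[0,0,0],[0,0,0],[0,0,0],[0,0,0],[0,0,0]]}' 0.036 55
python3 -m jog '{"xyz":[[-0.001,0,0],[-0.003,0,0],[-0.007,0,0],[-0.013,0,0],[-0.02,0,0],[-0.028,0,0],[-0.036,0,0],[-0.043,0,0],[-0.048,0,0],[-0.05,0,0]],"dr":[[0,0,0],[0,0,0],[0,0,0],[0,0,0],[0,0,0],[0,0,0],[0,0,0],[0,0,0],[0,0,0],[0,0,0]]}'
python3 - <<'E'
from h import *
delta(360,36.5,22,-.115)
im=grab_frame("side");im2=grab_frame("top")
a=cv2.resize(im[140:260,170:330,::-1],(400,300),interpolation=cv2.INTER_CUBIC);b=cv2.resize(im2[140:260,190:350,::-1],(400,300),interpolation=cv2.INTER_CUBIC)
cv2.imwrite("pics/g3.png",np.hstack([a,b]))
E
```

```text
time_s: 13.0
position: [514.4, 18.6, 22.4]
tcp_rot: [-3.142, -0.001, -0.116]
force: [0.5, -0.1, -3.7]
grip_width: 42.1
gripper_force: 54.4
time_s: 13.83
position: [463.6, 24.5, 21.9]
tcp_rot: [3.142, 0.001, -0.116]
force: [0.3, -0.1, -4.4]
grip_width: 42.6
gripper_force: 54.4
at [463.6  24.5  21.9] [ 3.142e+00  1.000e-03 -1.160e-01] t 13.83 w 42.6 F 54.4 [ 0.3 -0.1 -4.4] j [-0.05  0.52  2.01 -0.    0.61  1.64]
xyz m [-1.043e-01  1.000e-04 -0.000e+00] dr [ 0.    0.03 -0.05]
```

View pics/g3.png

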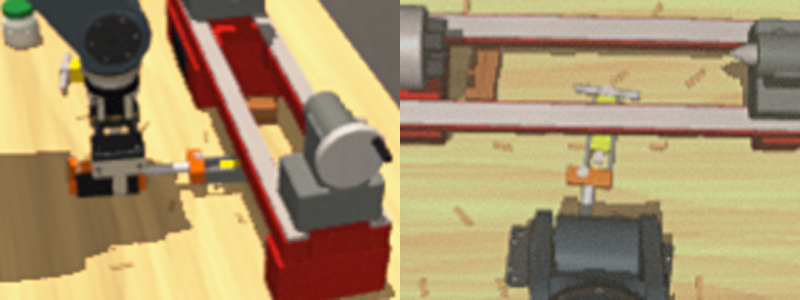

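The picture shows the key held in the jaws, moving out from under the bed, level. That was my tenth and last picture, so from here I check numerically. Next: pull clear, then lift.

```bash
python3 -m jog '{"xyz":[[-0.003,0,0],[-0.009,0,0],[-0.018,0,0],[-0.031,0,0],[-0.045,0,0],[-0.059,0,0],[-0.073,0,0],[-0.087,0,0],[-0.098,0,0],[-0.104,0,0]],"dr":[[0,0,0],[0,0,0],[0,0,0],[0,0,0],[0,0,0],[0,0,0],[0,0,0],[0,0,0],[0,0,0],[0,0,0]]}'
python3 -m jog '{"xyz":[[0,0,-0.001],[0,0,-0.004],[0,0,-0.009],[0,0,-0.015],[0,0,-0.022],[0,0,-0.029],[0,0,-0.035],[0,0,-0.038],[0,0,-0.04],[0,0,-0.04]],"dr":[[0,0,0],[0,0,0],[0,0,0],[0,0,0],[0,0,0],[0,0,0],[0,0,0],[0,0,0],[0,0,0],[0,0,0]]}'
python3 -c "
from h import *
delta(305,-332,62,-.40)"
```

```text
time_s: 14.77
position: [359.2, 36.6, 21.9]
tcp_rot: [3.141, 0.001, -0.116]
force: [-0.2, 0.8, -3.3]
grip_width: 42.2
gripper_force: 54.4
time_s: 15.6
position: [361.5, 36.5, 62.3]
tcp_rot: [-3.142, -0.001, -0.116]
force: [0.4, -0.1, -2.8]
grip_width: 42.3
gripper_force: 54.4
at [361.5  36.5  62.3] [-3.142e+00 -1.000e-03 -1.160e-01] t 15.6 w 42.3 F 54.4 [ 0.4 -0.1 -2.8] j [-0.03  0.3   2.24  0.    0.6   1.66]
xyz m [-1.340e-02  3.725e-01  2.000e-04] dr [-1.000e-02 -4.000e-02  1.627e+01]
```

```bash
python3 -m jog '{"xyz":[[0,0.003,0],[0,0.01,0],[-0.001,0.022,0],[-0.001,0.039,0],[-0.002,0.059,0],[-0.003,0.081,0],[-0.004,0.103,0],[-0.005,0.126,0],[-0.005,0.148,0],[-0.006,0.17,0]],"dr":[[0,0,0.2],[0,0,0.6],[0,0,1.2],[0,0,2],[0,0,3],[0,0,4],[0,0,5],[0,0,6],[0,0,7],[0,0,8]]}'
python3 -c "
from h import *
delta(305,-332,62,-.40)"
```

```text
time_s: 16.43
position: [335.0, -133.2, 61.7]
tcp_rot: [-3.142, 0.0, -0.257]
force: [-0.1, -0.4, -3.0]
grip_width: 42.6
gripper_force: 54.5
at [ 335.  -133.2   61.7] [-3.142  0.    -0.257] t 16.43 w 42.6 F 54.5 [-0.1 -0.4 -3. ] j [-0.51  0.3   2.24 -0.    0.6   1.32]
xyz m [ 0.0216  0.1999 -0.0003] dr [-0.    0.03  8.18]
```

```bash
python3 -m jog '{"xyz":[[0.002,0.022,0],[0.005,0.044,0],[0.007,0.066,0],[0.01,0.088,0],[0.012,0.11,0],[0.014,0.132,0],[0.016,0.153,0],[0.019,0.172,0],[0.02,0.187,0],[0.021,0.196,0]],"dr":[[0,0,1],[0,0,2],[0,0,3],[0,0,4],[0,0,5],[0,0,6],[0,0,7],[0,0,7.5],[0,0,8],[0,0,8.2]]}'
python3 - <<'E'
from h import *
delta(305,-332,30,-.40)
im=grab_frame("top");np.save("pics/t.npy",im)
hsv=cv2.cvtColor(im,cv2.COLOR_RGB2HSV)
Y=cv2.inRange(hsv,(24,140,90),(36,255,255)); n,l,st,ct=cv2.connectedComponentsWithStats(Y)
for i in range(1,n):
    if st[i,4]>25: print("yellow",st[i],ct[i].round(1),at("top",*ct[i],75))
O=cv2.inRange(hsv,(6,170,120),(18,255,255)); n,l,st,ct=cv2.connectedComponentsWithStats(O)
for i in range(1,n):
    if st[i,4]>15: print("orange",st[i],ct[i].round(1),at("top",*ct[i],87))
B=cv2.inRange(hsv,(105,120,60),(125,255,255)); ys,xs=np.nonzero(B); print("blue",len(xs),xs.min(),xs.max(),ys.min(),ys.max())
E
```

```text
time_s: 17.27
position: [305.5, -328.3, 61.6]
tcp_rot: [3.142, 0.0, -0.401]
force: [0.6, -0.6, -3.8]
grip_width: 42.5
gripper_force: 54.5
at [ 305.5 -328.3   61.6] [ 3.142  0.    -0.401] t 17.27 w 42.5 F 54.5 [ 0.6 -0.6 -3.8] j [-0.93  0.42  2.03 -0.    0.69  1.05]
xyz m [0.001  0.0036 0.0316] dr [ 0.    0.01 -0.04]
yellow [240 126  16   9  84] [247.9 129.6] [826.9  73.4]
yellow [156 227  16  30 285] [163.2 241.3] [479.1 329.6]
yellow [397 231  14  24 150] [403.5 242.6] [ 473.1 -402.8]
orange [384 256   6   8  33] [386.4 259.8] [ 421.4 -343.7]
orange [393 260   9  10  59] [397.1 264.3] [ 407.5 -376.3]
blue 95 364 430 206 274
```

```bash
python3 -m jog '{"xyz":[[0,0.001,0.002],[0,0.002,0.006],[0,0.003,0.012],[0.001,0.003,0.019],[0.001,0.003,0.026],[0.001,0.003,0.033],[0.001,0.003,0.039],[0.001,0.003,0.043],[0.001,0.003,0.045],[0.001,0.003,0.046]],"dr":[[0,0,0],[0,0,0],[0,0,0],[0,0,0],[0,0,0],[0,0,0],[0,0,0],[0,0,0],[0,0,0],[0,0,0]]}'
cat > chk.py <<'E'
from h import *
from scipy.spatial.transform import Rotation
delta(305,-332,10,-.40); C={}
for n in("top","side"):
    im=grab_frame(n); hsv=cv2.cvtColor(im,cv2.COLOR_RGB2HSV)
    Y=cv2.inRange(hsv,(22,120,90),(36,255,255))
    if n=="side": Y=cv2.inRange(hsv,(22,190,90),(36,255,255))
    k,l,st,ct=cv2.connectedComponentsWithStats(Y); C[n]=[]
    for i in range(1,k):
        p=proj(n,[472,-406,20])
        if st[i,4]>20 and np.hypot(*(ct[i]-p))<25: print(n,st[i],ct[i].round(1),"pred",p.round(1)); C[n].append(ct[i])
(o1,r1),(o2,r2)=[ray(n,*C[n][0]) for n in("top","side")]
s=np.linalg.lstsq(np.c_[r1,-r2],o2-o1,rcond=None)[0]; print("3D key",(o1+r1*s[0]).round(1),(o2+r2*s[1]).round(1))
E
python3 chk.py
```

```text
time_s: 18.15
position: [306.1, -329.7, 15.5]
tcp_rot: [-3.141, 0.0, -0.399]
force: [0.0, -0.5, -3.4]
grip_width: 42.1
gripper_force: 54.5
at [ 306.1 -329.7   15.5] [-3.141  0.    -0.399] t 18.15 w 42.1 F 54.5 [ 0.  -0.5 -3.4] j [-0.93  0.52  2.04 -0.    0.58  1.04]
xyz m [-0.0001  0.0026  0.0055] dr [-0.01  0.02  0.07]
top [393 232  13  23 148] [399.  242.9] pred [398.9 243.7]
side [237 303  26  11 148] [249.6 307.4] pred [248.8 312.3]
3D key [ 473.9 -401.7   35.1] [ 475.1 -401.9   35.2]
```

```bash
python3 -m jog '{"xyz":[[0,0,0.0005],[0,0,0.001],[0,0,0.0015],[0,0,0.002],[0,0,0.0025],[0,0,0.003],[0,0,0.0035],[0,0,0.004],[0,0,0.0045],[0,0,0.005]],"dr":[[0,0,0],[0,0,0],[0,0,0],[0,0,0],[0,0,0],[0,0,0],[0,0,0],[0,0,0],[0,0,0],[0,0,0]]}'
python3 -c "
from h import *
delta(305,-332,10,-.40);print(observe()['ft_torque'])"
```

```text
time_s: 19.08
position: [306.1, -329.8, 10.8]
tcp_rot: [-3.142, 0.0, -0.399]
force: [-0.1, 0.6, -3.3]
grip_width: 42.3
gripper_force: 54.5
at [ 306.1 -329.8   10.8] [-3.142  0.    -0.399] t 19.08 w 42.3 F 54.5 [-0.1  0.6 -3.3] j [-0.93  0.53  2.04 -0.    0.57  1.04]
xyz m [-0.0002  0.0025  0.0008] dr [-0.    0.    0.07]
[0.13156369 0.22831059 0.02148756]
```

```bash
python3 -m jog '{"xyz":[[0,0,0.0003],[0,0,0.0006],[0,0,0.0009],[0,0,0.0012],[0,0,0.0012],[0,0,0.0012],[0,0,0.0012],[0,0,0.0012],[0,0,0.0012],[0,0,0.0012]],"dr":[[0,0,0],[0,0,0],[0,0,0],[0,0,0],[0,0,0],[0,0,0],[0,0,0],[0,0,0],[0,0,0],[0,0,0]]}'
python3 chk.py
python3 -c "
from h import *
print(observe()['ft_torque'])"
```

```text
time_s: 19.92
position: [306.2, -329.8, 9.7]
tcp_rot: [3.142, -0.0, -0.399]
force: [-0.2, -0.4, -2.0]
grip_width: 42.6
gripper_force: 54.5
at [ 306.2 -329.8    9.7] [ 3.142 -0.    -0.399] t 19.92 w 42.6 F 54.5 [-0.2 -0.4 -2. ] j [-0.93  0.53  2.04  0.    0.57  1.04]
xyz m [-0.0002  0.0025 -0.0003] dr [ 0.   -0.    0.07]
top [392 232  14  23 151] [398.6 243. ] pred [398.9 243.7]
side [237 305  26   9 144] [249.5 308.5] pred [248.8 312.3]
3D key [ 473.8 -401.8   30.1] [ 474.8 -402.    30.2]
[0.14865666 0.12905833 0.01390587]
```

```bash
python3 -m jog '{"xyz":[[0,0,0.0002],[0,0,0.0004],[0,0,0.0006],[0,0,0.0008],[0,0,0.001],[0,0,0.001],[0,0,0.001],[0,0,0.001],[0,0,0.001],[0,0,0.001]],"dr":[[0,0,0],[0,0,0],[0,0,0],[0,0,0],[0,0,0],[0,0,0],[0,0,0],[0,0,0],[0,0,0],[0,0,0]]}'
python3 -c "
from h import *
delta(305,-332,10,-.40);print(observe()['ft_torque'])"
```

```text
time_s: 20.85
position: [306.1, -329.8, 8.7]
tcp_rot: [3.142, -0.0, -0.399]
force: [-0.0, 0.9, -1.1]
grip_width: 42.1
gripper_force: 54.4
at [ 306.1 -329.8    8.7] [ 3.142 -0.    -0.399] t 20.85 w 42.1 F 54.4 [-0.   0.9 -1.1] j [-0.93  0.53  2.04 -0.    0.56  1.04]
xyz m [-0.0002  0.0025 -0.0013] dr [ 0.   -0.    0.07]
[0.24355935 0.11705861 0.16613837]
```

```bash
python3 -m jog '{"xyz":[[0,0,0],[0,0,0],[0,0,0],[0,0,0],[0,0,0],[0,0,0],[0,0,0],[0,0,0],[0,0,0],[0,0,0]],"dr":[[0,0,0],[0,0,0],[0,0,0],[0,0,0],[0,0,0],[0,0,0],[0,0,0],[0,0,0],[0,0,0],[0,0,0]]}' 0.047 30
python3 -m jog '{"xyz":[[0,0,0],[0,-0.001,0],[0,-0.001,0],[0,-0.002,0],[0,-0.002,0],[0,-0.003,0],[0,-0.003,0],[0,-0.003,0],[0,-0.003,0],[0,-0.003,0]],"dr":[[0,0,0],[0,0,0],[0,0,0],[0,0,0],[0,0,0],[0,0,0],[0,0,0],[0,0,0],[0,0,0],[0,0,0]]}' 0.058 30
python3 chk.py
python3 - <<'E'
from h import *
im=grab_frame("top");np.save("pics/r.npy",im)
for y in range(230,272,3): print(y,' '.join('%02x%02x%02x'%tuple(im[y,x]) for x in range(380,422,2)))
E
```

```text
time_s: 21.68
position: [306.1, -329.8, 8.7]
tcp_rot: [-3.142, -0.0, -0.399]
force: [-0.4, 0.0, -2.5]
grip_width: 47.7
gripper_force: 12.6
time_s: 22.52
position: [307.3, -327.0, 8.7]
tcp_rot: [3.142, -0.0, -0.399]
force: [0.8, -0.0, -2.4]
grip_width: 58.6
gripper_force: 9.3
at [ 307.3 -327.     8.7] [ 3.142 -0.    -0.399] t 22.52 w 58.6 F 9.3 [ 0.8 -0.  -2.4] j [-0.92  0.53  2.05  0.    0.56  1.05]
xyz m [-0.0002  0.0055 -0.0013] dr [ 0.   -0.    0.07]
top [391 232  16  23 190] [398.3 242.8] pred [398.9 243.7]
side [237 305  26  15 187] [249.9 309.4] pred [248.8 312.3]
3D key [ 474.6 -402.3   26.4] [ 476.  -402.5   26.5]
230 423e32 47473b 484338 3f3a30 3f3b2e 75756d 454236 3e3a31 54524a 9c9591 b1a7a3 bbb0aa bdb4ac 716c65 3f3b30 444136 413f31 454639 45443a 444436 3f3c31
233 464437 444036 444234 433c32 484339 88857d 434132 413e35 443e30 827e30 cbd545 c1bf4b b0aa88 b1a8a2 b7afa8 969087 5b574d 434035 40382b 443f34 444035
236 444037 443f34 444238 443d36 403e33 88887e 433d36 3c3a30 534925 ced34c cacf46 c8cf43 bfc73e 494434 57564e 5c5750 9c948c 89827a 433e34 423f34 3e3a2e
239 434034 414137
[... 943 characters left out ...]
ea49f 333225 434036 827f77 433f38 3e3c31 3a3735 383830 403c34 3d3831 463f3a 3a3630 495e86 c6b983
260 463522 bd6f30 c57129 b7aaa3 bfb7b2 9d7b64 a3622e 3f332a 32362f 75746d 5e5954 3c372b 423c34 403d34 3b372d 3d392f 3e3733 3f392d 38496e b5ae86 c7bd82
263 433724 683f24 774725 794829 c57f4e ca7439 c77435 c97738 c86d31 a5683e 3f3f39 3d3b2f 3c3430 3a3031 403e35 403e36 3d3e31 3f3d3e 65778b cdb87e c4b17b
266 38352e 313223 353129 595651 82654f b2642d c77231 c67636 c77434 72492e 36362e 413a37 3a3833 423c35 3c3630 423e39 443a32 394f7a b7b083 c6bb83 c6b87f
269 39362e 333027 433f3b 6a6562 6c6a66 3e3c34 383432 4e392d 6c4729 403f3a 423d37 3f3b33 3d3c31 3e3b33 39322a 423e34 384150 73808e c9be81 c4b980 c6bd82
```

```bash
python3 -m jog '{"xyz":[[0,-0.001,0],[0,-0.001,0],[0,-0.001,0],[0,-0.001,-0.001],[0,-0.001,-0.003],[0,-0.001,-0.005],[0,-0.001,-0.008],[0,-0.001,-0.011],[0,-0.001,-0.013],[0,-0.001,-0.014]],"dr":[[0,0,0],[0,0,0],[0,0,0],[0,0,0],[0,0,0],[0,0,0],[0,0,0],[0,0,0],[0,0,0],[0,0,0]]}' 0.0585 30
python3 chk.py
python3 -m jog '{"xyz":[[0,0,-0.002],[0,0,-0.006],[0,0,-0.011],[0,0,-0.018],[0,0,-0.025],[0,0,-0.032],[0,0,-0.038],[0,0,-0.042],[0,0,-0.044],[0,0,-0.045]],"dr":[[0,0,0],[0,0,0],[0,0,0],[0,0,0],[0,0,0],[0,0,0],[0,0,0],[0,0,0],[0,0,0],[0,0,0]]}'
python3 chk.py
```

```text
time_s: 23.5
position: [307.8, -326.2, 23.1]
tcp_rot: [3.141, -0.0, -0.399]
force: [0.3, 0.6, -2.1]
grip_width: 58.5
gripper_force: 9.1
at [ 307.8 -326.2   23.1] [ 3.141 -0.    -0.399] t 23.5 w 58.5 F 9.1 [ 0.3  0.6 -2.1] j [-0.92  0.5   2.05  0.    0.59  1.05]
xyz m [-0.0003  0.0064  0.0131] dr [ 0.01 -0.03  0.07]
top [392 232  15  23 190] [398.4 242.7] pred [398.9 243.7]
side [237 305  26  15 123] [251.  308.7] pred [248.8 312.3]
3D key [ 474.7 -401.9   28.3] [ 479.  -402.5   28.7]
time_s: 24.43
position: [307.8, -326.2, 68.1]
tcp_rot: [3.141, -0.0, -0.399]
force: [-0.1, -0.8, -2.9]
grip_width: 58.9
gripper_force: 9.1
at [ 307.8 -326.2   68.1] [ 3.141 -0.    -0.399] t 24.43 w 58.9 F 9.1 [-0.1 -0.8 -2.9] j [-0.92  0.41  2.03  0.    0.7   1.05]
xyz m [-0.0003  0.0064  0.0581] dr [ 0.02 -0.03  0.07]
top [396 232  11  23 149] [399.6 241.8] pred [398.9 243.7]
side [236 306  27  14 286] [249.  312.7] pred [248.8 312.3]
3D key [ 477.9 -408.4   20.8] [ 472.  -407.7   20.3]
```

```bash
python3 -c "
from h import *
delta(350,-40,68,.6)"
```

```text
at [ 307.7 -326.1   67.7] [-3.142 -0.    -0.399] t 24.53 w 58.6 F 9.1 [ 0.1 -0.3 -2.3] j [-0.92  0.41  2.03  0.    0.7   1.05]
xyz m [-0.0721 -0.2801 -0.0003] dr [ -0.    -0.   -57.23]
```

```bash
python3 -m jog '{"xyz":[[-0.001,-0.003,0],[-0.002,-0.01,0],[-0.005,-0.02,0],[-0.009,-0.033,0],[-0.013,-0.048,0],[-0.017,-0.064,0],[-0.021,-0.08,0],[-0.025,-0.096,0],[-0.029,-0.112,0],[-0.033,-0.128,0]],"dr":[[0,0,-0.5],[0,0,-1.5],[0,0,-3],[0,0,-5],[0,0,-8],[0,0,-11],[0,0,-14],[0,0,-17],[0,0,-20],[0,0,-23]]}'
python3 -c "
from h import *
delta(350,-40,68,.6)"
```

```text
time_s: 25.37
position: [326.7, -193.3, 67.6]
tcp_rot: [-3.141, 0.0, 0.008]
force: [1.0, -0.3, -2.7]
grip_width: 58.8
gripper_force: 9.1
at [ 326.7 -193.3   67.6] [-3.141  0.     0.008] t 25.37 w 58.8 F 9.1 [ 1.  -0.3 -2.7] j [-0.66  0.31  2.19  0.    0.63  0.91]
xyz m [ 0.0245 -0.1531 -0.0003] dr [-2.000e-02  1.000e-02 -3.393e+01]
```

Then lower to 20 mm, check the level through the forces, and set down.

```bash
python3 -m jog '{"xyz":[[0.002,-0.016,0],[0.005,-0.032,0],[0.008,-0.048,0],[0.011,-0.064,0],[0.014,-0.08,0],[0.017,-0.097,0],[0.019,-0.113,0],[0.021,-0.128,0],[0.023,-0.141,0],[0.024,-0.15,0]],"dr":[[0,0,-3],[0,0,-7],[0,0,-11],[0,0,-15],[0,0,-19],[0,0,-23],[0,0,-27],[0,0,-30],[0,0,-33],[0,0,-34]]}'
python3 -m jog '{"xyz":[[0,0,0.002],[0,0,0.006],[0,0,0.012],[0,0,0.02],[0,0,0.029],[0,0,0.038],[0,0,0.046],[0,0,0.052],[0,0,0.056],[0,0,0.057]],"dr":[[0,0,0],[0,0,0],[0,0,0],[0,0,0],[0,0,0],[0,0,0],[0,0,0],[0,0,0],[0,0,0],[0,0,0]]}'
python3 -c "
from h import *
delta(350,-40,5,.6)"
```

```text
time_s: 26.2
position: [349.9, -43.3, 67.7]
tcp_rot: [-3.141, 0.0, 0.602]
force: [0.4, 0.4, -2.2]
grip_width: 59.1
gripper_force: 9.1
time_s: 27.03
position: [350.2, -45.3, 10.0]
tcp_rot: [-3.141, 0.001, 0.596]
force: [0.5, 0.1, -3.0]
grip_width: 59.1
gripper_force: 9.1
at [350.2 -45.3  10. ] [-3.141e+00  1.000e-03  5.960e-01] t 27.03 w 59.1 F 9.1 [ 0.5  0.1 -3. ] j [-0.26  0.43  2.28 -0.    0.44  0.71]
xyz m [ 0.0028 -0.0045  0.005 ] dr [-0.05  0.04 -0.24]
```

```bash
python3 -m jog '{"xyz":[[0,0,0.0006],[0,0,0.0012],[0,0,0.0018],[0,0,0.0024],[0,0,0.003],[0,0,0.0036],[0,0,0.0042],[0,0,0.0046],[0,0,0.0049],[0,0,0.0049]],"dr":[[0,0,0],[0,0,0],[0,0,0],[0,0,0],[0,0,0],[0,0,0],[0,0,0],[0,0,0],[0,0,0],[0,0,0]]}'
python3 -m jog '{"xyz":[[0,0,0],[0,0,0],[0,0,0],[0,0,0],[0,0,0],[0,0,0],[0,0,0],[0,0,0],[0,0,0],[0,0,0]],"dr":[[0,0,0],[0,0,0],[0,0,0],[0,0,0],[0,0,0],[0,0,0],[0,0,0],[0,0,0],[0,0,0],[0,0,0]]}' 0.064
python3 -m jog '{"xyz":[[0,0,0],[0,0,0],[0,0,0],[0,0,0],[0,0,0],[0,0,0],[0,0,0],[0,0,0],[0,0,0],[0,0,0]],"dr":[[0,0,0],[0,0,0],[0,0,0],[0,0,0],[0,0,0],[0,0,0],[0,0,0],[0,0,0],[0,0,0],[0,0,0]]}' 0.093
```

```text
time_s: 27.87
position: [350.6, -45.3, 5.9]
tcp_rot: [3.142, -0.0, 0.596]
force: [-0.6, 0.5, 3.0]
grip_width: 59.1
gripper_force: 8.9
time_s: 28.7
position: [350.6, -45.3, 5.8]
tcp_rot: [3.142, -0.0, 0.596]
force: [-0.3, 1.3, -0.5]
grip_width: 63.9
gripper_force: 0.3
time_s: 29.53
position: [350.6, -45.3, 5.8]
tcp_rot: [-3.142, 0.0, 0.596]
force: [-0.3, -0.1, -0.3]
grip_width: 92.8
gripper_force: 0.0
```

Released and lying on the bench. Lifting away and moving aside, then checking numerically.

```bash
python3 -m jog '{"xyz":[[0,0,-0.002],[0,0,-0.008],[0,0,-0.018],[0,0,-0.03],[0,0,-0.045],[0,0,-0.065],[0,0,-0.085],[0,0,-0.105],[0,0,-0.125],[0,0,-0.14]],"dr":[[0,0,0],[0,0,0],[0,0,0],[0,0,0],[0,0,0],[0,0,0],[0,0,0],[0,0,0],[0,0,0],[0,0,0]]}'
python3 -m jog '{"xyz":[[-0.01,0.02,-0.01],[-0.02,0.05,-0.02],[-0.03,0.08,-0.03],[-0.04,0.115,-0.04],[-0.05,0.15,-0.05],[-0.06,0.18,-0.06],[-0.06,0.21,-0.06],[-0.06,0.24,-0.06],[-0.06,0.25,-0.06],[-0.06,0.25,-0.06]],"dr":[[0,0,0],[0,0,0],[0,0,0],[0,0,0],[0,0,0],[0,0,0],[0,0,0],[0,0,0],[0,0,0],[0,0,0]]}'
python3 chk.py
python3 - <<'E'
from h import *
im=grab_frame("top");hsv=cv2.cvtColor(im,cv2.COLOR_RGB2HSV)
O=cv2.inRange(hsv,(6,165,110),(18,255,255)); n,l,st,ct=cv2.connectedComponentsWithStats(O)
for i in range(1,n):
    if st[i,4]>12: print("orange",st[i],at("top",*ct[i],35))
Y=cv2.inRange(hsv,(24,140,90),(36,255,255))[225:265,380:425];p=np.argwhere(Y)
print(cv2.minAreaRect(p[:,::-1].astype(np.float32)))
old=np.load("pics/top0.npy");
for nm,(a,b,c,d) in dict(jar=(260,295,95,130),offcut=(155,182,205,232)).items():
    print(nm,np.abs(im[a:b,c:d].astype(int)-old[a:b,c:d]).mean().round(1))
E
```

```text
time_s: 30.37
position: [350.7, -45.3, 147.8]
tcp_rot: [3.14, -0.001, 0.596]
force: [-0.2, -0.5, -0.1]
grip_width: 92.9
gripper_force: 0.0
time_s: 31.2
position: [441.7, -287.0, 205.8]
tcp_rot: [-3.142, 0.0, 0.595]
force: [-0.2, 0.3, -0.4]
grip_width: 93.0
gripper_force: 0.0
at [ 441.7 -287.   205.8] [-3.142  0.     0.595] t 31.2 w 93.0 F 0.0 [-0.2  0.3 -0.4] j [-0.66  0.32  1.73 -0.    1.09  0.31]
xyz m [-0.1384 -0.0393  0.1958] dr [ 0.  0. 57.]
side [236 304  27  16 319] [248.7 311.9] pred [248.8 312.3]
orange [258 247  17  14  51] [445.4  14.4]
orange [275 269  15  12  40] [379.9 -29.6]
orange [276 283  14  21  49] [322.  -33.1]
orange [292 297  15  10  39] [296.7 -81.9]
((0.0, 0.0), (0.0, 0.0), 0.0)
jar 6.7
offcut 5.1Traceback (most recent call last):
  File "chk.py", line 12, in <module>
    (o1,r1),(o2,r2)=[ray(n,*C[n][0]) for n in("top","side")]
                            ~~~~^^^
IndexError: list index out of range
```

```bash
python3 -c "
from bench import *
print(job_done())"
```

```text
the job is handed in; nothing more can be done
None
```

The job is handed in at about 31 s: the key lies in the tray, and the reacher lies flat on the open bench with its trigger let go. The offcut and jar show no sign of having moved. I checked the final state by camera measurement only, as the ten pictures were used up.

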